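Move the wet decoy from the painting stand to the drying stand

ROBOT

A 7-joint arm with a two-finger parallel gripper is mounted at the origin on the work surface. World frame = base frame: x ahead of the robot, y to its left, z up, the work surface at z = 0. Lengths are in m, angles in rad, forces in N, time in s.
With the tool pointing down it reaches from about 0.4 to 0.85 m from the base axis. Payload 10.4 kg.
Tool frame: the origin (TCP) lies between the finger pads; the fingertips stand 22 mm ahead of it and the grasp point (between the pads) lies 3 mm ahead of it; z points along the fingers, y is the line along which they close (so a half turn about z gives the same grasp; the last joint's range is limited). The gripper opens to 85 mm and grips with 20 to 120 N. Pads are 22 mm wide; open, the fingers measure 114 mm over their backs; the gripper's body (76 mm by 85 mm) begins 54 mm behind the grasp point. The pads swing forward as they close: fully open they stand 13 mm farther back than shut.
Start: joints at [-1.139, 0.332, -0.065, 1.46, 0.022, 1.35, -0.088], TCP at [0.275, 0.561, 0.253] pointing down, gripper open.
Joint ranges: [-2.6, 2.6], [-0.5, 2.12], [-1.47, 1.34], [0.16, 2.42], [-1.27, 4.41], [0.06, 2.06], [-2.6, 2.6]. Speed limits (rad/s): [2.22, 2.22, 2.79, 2.79, 3.14, 3.14, 3.14].

INTERFACE

Orientations are given as a unit quaternion [x, y, z, w].
In Python, from rig import read_state, read_camera, close_job gives the robot as it stands.
- The arm moves only by the tool play_rows, never from a script. Its argument "targets" is one flat list of numbers, 7 for each row, row after row: the shift along the tool's x, y, z normalised to -1 to 1, where 1 is 2.5 cm, then the turn, a rotation vector about the tool's x, y, z normalised to -1 to 1, where 1 is 4 degrees, then the closure, from -1 (fully open) to 1 (shut). In form: [x, y, z, wx, wy, wz, gripper, x, y, z, wx, wy, wz, gripper, ...]. A call has exactly 5 rows; each row shifts and turns the commanded pose from where the row before left it, along the tool's axes as they then stand; what a row does not reach is not made up. A row lasts 1/12 s, in which the tool goes at most 41.7 mm and 7.16 degrees, less where a joint would pass 70% of its speed; a pose out of reach is approached as far as the arm can. A call with a number of a shift or a turn outside -1 to 1 is refused whole. A call with a gripper value outside its range is refused whole. The fingers move at their own pace and stop on an object; "grip_force" is the grip in N (left out, the last holds). Time passes only in rows, so rows that do not move let the fingers close, or fill a call up. It gives the time, the measured TCP pose, the force, the opening and the grip force at its end, in the units of the state.
- read_state(): the state, without advancing time (a new reading comes with each control period).
- read_camera(name): name is "scene" or "top" or "wrist"; returns a dict with "img" (480x640x3 uint8, red, green, blue), "depth" (480x640 float32, m along the optical axis (not along the pixel's ray), 0 where there is no reading), "vfov" (degrees; the focal length in pixels is half the picture's height over the tangent of half this angle, whatever the lens; pixels are square), "cx", "cy" (the principal point, pixels), "D" ([k1, k2, p1, p2, k3] as OpenCV has them; the pictures are not rectified), "origin" and "rotation" of the camera in the world. Camera axes: x right, y down, z forward; pixel columns grow to the right and rows downward; lengths in m; the calibration is good to about 2 mm. A picture is of the moment at which its call begins.
- close_job(): hands the job in; it is judged then, once.
The state is a dict: "clock": time; "qpos": joint angles; "joint_vel": joint speeds; "joint_efforts": joint torques, N m; "position": TCP position; "orientation": TCP orientation; "ft_force": force on the tool from outside, world axes, zero at the start; "moment": the same for the moment, N m; "finger_gap": finger opening in m; "finger_force": force on a finger pad.
Only numpy, scipy, OpenCV 4.12 (cv2) and the standard library are available. Lean on these libraries where they do the work, as an engineer would, in place of code of your own. Each camera call takes 0.05 s, during which the arm holds its last target. There are 200 camera calls.

TASK

The decoy in the hanging carrier has just been painted. Take the carrier by its wooden handle off the hooks of the blue painting stand and hang it on the hooks of the green drying stand, with its bar down in the saddles at the back of both hooks. Keep it level and in the air all the way, do not touch the wet decoy or disturb the other things, and set it on the hooks gently by feel, without forcing it or letting it drop, because the drying stand's arm has been re-set by hand and is not exactly where the measurements say.

Things in the scene. Friction and masses are not known exactly. Their poses are not given: they have to be found in the camera images.
- carrier_handle (a point): Centre of the carrier's dark wooden handle, a level block 92 mm long (carrier's y), 20 wide (x), 22 high, 55 mm straight above the carrier's bar on two 8 mm risers at y = -36 and +36 mm. Grasp it from above at its middle, closing along x. Axes: z up, y along the bar. Carrier about 0.45 kg, decoy about 0.2 kg more. Tray's underside 270 mm below this point.
- carrier_bar (a point): Middle of the carrier's round steel bar (on its axis): 10 mm thick, level, along y, ending 106 mm either side; 55 mm below the handle's centre, 215 mm above the tray's underside. It is what lies on the hooks. Axes as the carrier's.
- carrier_tray (a point): Centre of the floor of the carrier's open plywood tray (110 in x, 200 in y, 18 mm high), 209 mm below the bar. A thin wire A-frame at each end (y = -97 and +97 mm) joins tray and bar.
- decoy_mid (a point): Half-way up the freshly painted duck decoy (about 165 long along the carrier's y, 66 wide, 106 mm high) that sits loose in the tray; its head top is about 104 mm below the bar, near the tray's end in y, so lift the carrier no more than some 80 mm while hooks are still under the bar. Wet: not to be touched.
- carrier: The carrier as a whole; origin under the middle of the tray, z up, y along the bar. On a stand the two hooks reach in under the bar between its end frames, so it goes on and comes off over the noses along the stand's x, by the open front, not sideways (clear of the hooks 110 mm or more in front of the seat).
- decoy: The decoy; origin under its middle, z up, y towards its bill.
- paint_stand: Painting stand, blue base plate, where the carrier hangs at the start. Built like the drying stand with the same frame and the same shape of hooks; the bar's middle lies 255 mm above its origin, in the saddles.
- dry_stand: Drying stand, green base plate (x -60 to +150, y +-75, 12 mm thick). Origin on the bench below the nominal saddle place; z up, x from the hooks towards its post (16 mm thick, 120 mm behind the saddles, 359 mm high). A clamp with thumb-screws holds a level steel arm that ends in a fork: two equal hooks of 8 mm rod at y = -55 and +55 mm, open ends to -x. The arm does not give.
- dry_seat (a point): NOMINAL place of the bar's middle when home in the drying stand's saddles: 255 mm above the stand's origin, same axes. Fixed to the base, not to the arm. The arm was re-clamped by hand: the fork really sits up to 15 mm higher or lower (z) and up to 6 mm to either side in x. That is not measured; feel for it or see it. Nothing stands over the saddles or over the landing in front.
- varnish_jar: Bystander: amber jar with black cap, 52 mm wide, 60 mm high.
- paint_brush: Bystander: paint brush lying on the bench.
- head_blank: Bystander: unpainted wooden decoy head, 55 mm high.
- eye_dish: Bystander: small white bowl, 64 mm wide, 24 mm high.
- sanding_block: Bystander: cork sanding block 65 x 110 x 30 mm.
- mallet: Bystander: hammer with wooden handle lying on the bench.
- table: The bench; its top is at z = 0.
- dry_landing (a point): NOMINAL middle of the landing, 43 mm in front (-x) of dry_seat and 12 mm higher. Hook shape, as the bar's centre relative to its true home: front nose, passed at +34 mm height or more (x -90 to -66); level landing at +12 (x -62 to -24); slope down into the saddle (home, some 4 mm play); steep rear wall, met at x = +7 at landing height, top at +30. On the landing is not home.
- paint_tin: Bystander: flat red tin of paint, 56 mm wide, 26 mm high.
Mind the look-alikes: they are no part of the job. Leave any pink look-alike of the decoy alone.

How it is judged:
On the way, in this order (a step that is already met when the one before it is completed fails the run):
1. the carrier is lifted clear of the painting stand, in the fingers (z of carrier_bar in the frame of paint_stand above 0.277 m and contact force between carrier and paint_stand below 0.1 N and contact force between the fingers and carrier above 1 N), for 0.2 s.
2. the bar rests in the saddles of the drying stand while the handle is still held (x of carrier_bar in the frame of dry_stand between -0.016 and 0.016 m and contact force between carrier and dry_stand above 2 N and contact force between the fingers and carrier above 1 N), for 0.1 s.
At the end, for the whole second after the job is handed in: The carrier hangs let go and at rest, bar down in both saddles of the drying stand: bar's middle within 14 mm in x, 32 mm in y, 18 mm in z of the nominal seat (covers the arm's setting, not the landing), along the stand's y to 0.1 rad, level to 0.1 rad, decoy standing in the tray (x of carrier_bar in the frame of dry_stand between -0.014 and 0.014 m and y of carrier_bar in the frame of dry_stand between -0.032 and 0.032 m and z of carrier_bar in the frame of dry_stand between 0.237 and 0.273 m and angle between the y axis of carrier and the y axis of dry_stand, either way round below 0.1 rad and angle between carrier's own z axis and vertical below 0.1 rad and contact force between carrier and dry_stand above 3 N and linear speed of carrier below 0.03 m/s and angular speed of carrier below 0.25 rad/s and distance between decoy_mid and carrier_tray below 0.07 m and angle between decoy's own z axis and vertical below 0.15 rad); the robot touches nothing.
It fails at once if the carrier tips more than 0.2 rad from level (angle between carrier's own z axis and vertical above 0.2 rad).
It fails at once if the carrier is banged, dragged or pressed on the drying stand with more than 20 N (contact force between carrier and dry_stand above 20 N).
It fails at once if the carrier is set down on the bench (contact force between carrier and table above 0.3 N).
It fails at once if the wet decoy is touched by the robot, or falls over or out of the tray (contact force between decoy and the fingers above 0.2 N or contact force between decoy and the arm above 0.2 N or distance between decoy_mid and carrier_tray above 0.075 m or angle between decoy's own z axis and vertical above 0.35 rad).
It fails at once if a bystander is moved more than 30 mm (distance of any of paint_tin, varnish_jar, paint_brush, head_blank, eye_dish, sanding_block, mallet from where it was at the start of the episode above 0.03 m).
It also fails if it takes over 64 s, if anything falls off the work surface, if the arm or the gripper's body presses on something with over 40 N, if the wrist force passes 120 N, or if a joint passes its speed limit or range.

## Working session

There is one attempt and no reset: what is moved stays moved. The work goes in short steps, Python scripts to look and compute and a tool call to move; the robot and the scene stay as the last step left them, time stands still between calls to the robot, and variables do not carry over. Pictures are saved under pics/ and viewed, at most 10 in all, crops included, and the job is handed in when it is done.

Besides the shell and the picture viewer there is one more tool, called after ">>>" by a JSON object that holds its "name" and its "arguments", one argument or row to a line. play_rows: Moves the arm, as the interface text tells. Scaled input: -1 to 1 covers 2.5 cm each way for a shift and 4 degrees each way for a turn. Its arguments: {"type":"object","properties":{"targets":{"type":"array"},"grip_force":{"type":"number"}},"required":["targets"]}

```bash
mkdir -p pics
cat > h.py <<'E'
import numpy as np, cv2
from rig import read_state, read_camera, close_job
def K(c):
    f=240/np.tan(np.radians(c['vfov'])/2); return np.array([[f,0,c['cx']],[0,f,c['cy']],[0,0,1.]])
def pts(c):
    "world xyz image from depth"
    v,u=np.mgrid[0:480,0:640]
    p=cv2.undistortPoints(np.stack([u,v],-1).reshape(-1,1,2).astype(np.float64),K(c),np.array(c['D'],float)).reshape(480,640,2)
    d=c['depth'][...,None]
    return np.concatenate([p*d,d],-1)@np.array(c['rotation']).T+np.array(c['origin'])
def save(c,n,crop=None,s=1):
    im=c['img'][...,::-1]
    if crop: im=im[crop[1]:crop[3],crop[0]:crop[2]]
    cv2.imwrite('pics/'+n,cv2.resize(im,None,fx=s,fy=s))
E
python3 - <<'E'
from h import *
import pickle
s=read_state();print({k:np.round(v,3) for k,v in s.items()})
C={n:read_camera(n) for n in('scene','top','wrist')}
pickle.dump(C,open('c0.pkl','wb'))
for n,c in C.items(): save(c,n+'0.png'); print(n,c['origin'],np.round(c['rotation'],2).tolist(),c['vfov'])
E
```

```text
{'clock': np.float64(0.0), 'qpos': array([-1.139,  0.333, -0.065,  1.461,  0.022,  1.35 , -0.088]), 'joint_vel': array([-0.002, -0.   ,  0.   ,  0.   ,  0.   ,  0.001,  0.   ]), 'joint_efforts': array([-0.0000e+00, -6.2544e+01,  4.9000e-02, -3.9160e+01,  1.6000e-02,
        1.0000e-02, -0.0000e+00]), 'position': array([0.274, 0.561, 0.253]), 'orientation': array([ 0.225,  0.974, -0.001, -0.   ]), 'ft_force': array([ 0.312, -0.31 ,  0.269]), 'moment': array([ 0.009, -0.036,  0.001]), 'finger_force': np.float64(0.0), 'finger_gap': np.float64(0.085)}
scene [1.18981758 0.58357832 1.09722392] [0.34, 0.86, -0.35, -0.15] 55.00642276015123
top [ 0.21915476 -0.07916854  1.88719889] [0.72, -0.68, 0.07, -0.07] 47.863150549680654
wrist [0.20952515 0.59383198 0.37292598] [0.84, 0.52, 0.08, 0.12] 63.13945308043608
```

```bash
sed -i "s/np.array(c\['rotation'\]).T/Rotation.from_quat(c['rotation']).as_matrix().T/; 1a from scipy.spatial.transform import Rotation" h.py
python3 - <<'E'
from h import *
import pickle
C=pickle.load(open('c0.pkl','rb'))
for n in('scene','top'):
    P=pts(C[n]);im=C[n]['img'];hs=cv2.cvtColor(im,cv2.COLOR_RGB2HSV)
    for nm,lo,hi in(('blue',(100,100,40),(130,255,255)),('green',(45,80,40),(85,255,255))):
        m=cv2.inRange(hs,lo,hi)
        k,l,st,ce=cv2.connectedComponentsWithStats(m)
        for i in range(1,k):
            if st[i,4]>60: 
                q=P[l==i]; print(n,nm,st[i],ce[i].round(),np.median(q,0).round(3),q.min(0).round(3),q.max(0).round(3))
E
```

```text
scene blue [ 245  252   57   44 1138] [274. 274.] [ 0.636 -0.169  0.01 ] [ 0.573 -0.26   0.002] [1.19  0.584 1.097]
scene green [211 164  10  12  86] [216. 169.] [ 0.512 -0.641  0.092] [ 0.495 -0.663  0.063] [ 0.527 -0.632  0.108]
scene green [300 231  11  13 107] [305. 237.] [ 0.542 -0.134  0.141] [ 0.422 -0.265 -0.002] [ 0.554 -0.12   0.15 ]
scene green [ 329  319   93   79 3468] [376. 358.] [0.619 0.239 0.011] [0.505 0.142 0.002] [1.19  0.584 1.097]
top blue [328 221  20  23 234] [335. 230.] [ 0.656 -0.13   0.012] [ 0.6   -0.174 -0.001] [ 0.687 -0.107  0.023]
top blue [353 220  17   8 109] [361. 224.] [ 0.676 -0.225  0.013] [ 0.663 -0.253  0.002] [ 0.692 -0.196  0.025]
top blue [340 231  31  12 296] [355. 237.] [ 0.629 -0.207  0.012] [ 0.589 -0.259 -0.005] [ 0.652 -0.151  0.28 ]
top green [244 209  16  20 169] [253. 217.] [0.683 0.159 0.012] [ 0.641  0.141 -0.   ] [0.712 0.197 0.022]
top green [ 208  217   43   50 1040] [226. 245.] [0.565 0.258 0.012] [ 0.219 -0.079 -0.002] [0.677 0.312 1.887]
top green [480 269  12  11  91] [485. 274.] [ 0.505 -0.648  0.098] [ 0.491 -0.667  0.066] [ 0.521 -0.636  0.115]
```

View pics/scene0.png

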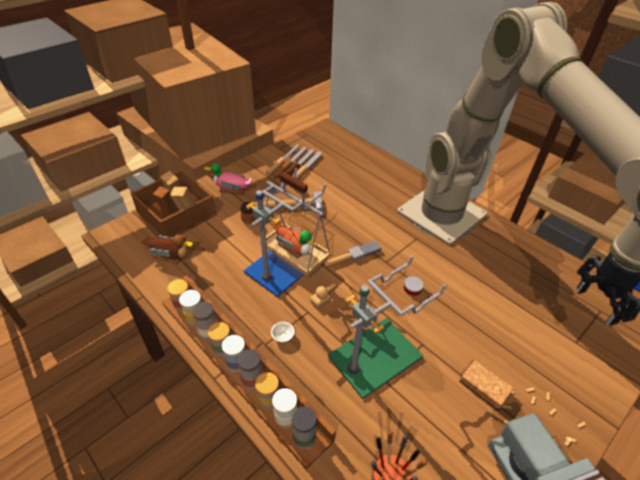

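View pics/top0.png

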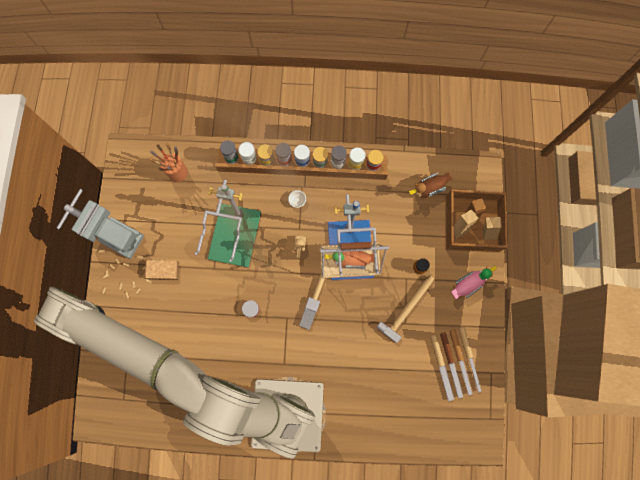

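The top view shows the carrier on the blue stand at about (352,255), the empty green stand at (235,235). Candidates for the decoy/carrier: red/brown decoy in the tray (352,258), pink look-alike (472,283), brown duck (432,185). Only (352,258) hangs in a tray over the blue base, so that's the one. Close crop and measurement next.

```bash
cat > m.py <<'E'
from h import *
import pickle
C=pickle.load(open('c0.pkl','rb'))
pl={'blue':((100,100,40),(130,255,255)),'green':((45,80,40),(85,255,255))}
box={'blue':(.5,.78,-.35,0),'green':(.45,.78,.05,.4)}
allp=[];allc=[]
for n in('scene','top'):
    allp.append(pts(C[n])[C[n]['depth']>0]); allc.append(C[n]['img'][C[n]['depth']>0])
P=np.concatenate(allp);I=np.concatenate(allc);H=cv2.cvtColor(I[None],cv2.COLOR_RGB2HSV)[0]
fr={}
for nm in pl:
    b=box[nm];B=(P[:,0]>b[0])&(P[:,0]<b[1])&(P[:,1]>b[2])&(P[:,1]<b[3])
    m=B&(cv2.inRange(H[None],*pl[nm])[0]>0)&(P[:,2]>.006)&(P[:,2]<.018)
    r=cv2.minAreaRect((P[m][:,:2]*1000).astype(np.float32));print(nm,m.sum(),r)
    (c,(w,h),a)=r
    th=np.radians(a if w>h else a+90)
    x=np.array([np.cos(th),np.sin(th)]); x=x*np.sign(x[0])
    o=np.array(c)/1000-x*.045; y=np.array([-x[1],x[0]]); print(' origin',o,'yaw',np.degrees(np.arctan2(x[1],x[0])))
    fr[nm]=(o,x,y)
    Q=np.c_[(P[:,:2]-o)@x,(P[:,:2]-o)@y,P[:,2]]
    hi=B&(P[:,2]>.2)&(abs(Q[:,1])<.13)&(abs(Q[:,0])<.16)
    q=Q[hi]
    for x0 in np.arange(-.12,.15,.02):
        t=q[(q[:,0]>=x0)&(q[:,0]<x0+.02)]
        print(round(x0,2),len(t),[ (round(y0,2),len(z),np.percentile(z,[10,50,90]).round(3).tolist()) for y0 in np.arange(-.12,.12,.04) for z in [t[(t[:,1]>=y0)&(t[:,1]<y0+.04)][:,2]] if len(z)>3])
pickle.dump(fr,open('fr.pkl','wb'))
im=np.hstack([cv2.resize(C['scene']['img'][170:310,190:370],None,fx=2.2,fy=2.2),cv2.resize(C['top']['img'][185:285,300:400],(308,308))])
cv2.imwrite('pics/crop.png',im[...,::-1])
E
python3 m.py
```

```text
blue 1604 ((633.6167602539062, -181.1348876953125), (113.76947021484375, 151.50198364257812), 5.559803009033203)
 origin [ 0.62925695 -0.13634658] yaw -84.44019699096681
-0.12 0 []
-0.1 0 []
-0.08 27 [(np.float64(-0.12), 26, [0.215, 0.253, 0.258])]
-0.06 86 [(np.float64(-0.12), 86, [0.208, 0.243, 0.26])]
-0.04 47 [(np.float64(-0.12), 47, [0.252, 0.257, 0.263])]
-0.02 325 [(np.float64(-0.12), 156, [0.25, 0.26, 0.318]), (np.float64(-0.08), 78, [0.269, 0.277, 0.283]), (np.float64(-0.04), 12, [0.274, 0.277, 0.281]), (np.float64(0.0), 65, [0.274, 0.278, 0.283])]
0.0 344 [(np.float64(-0.12), 151, [0.26, 0.316, 0.323]), (np.float64(-0.08), 29, [0.274, 0.279, 0.283]), (np.float64(-0.04), 20, [0.273, 0.277, 0.28]), (np.float64(0.0), 136, [0.268, 0.282, 0.291]), (np.float64(0.04), 8, [0.273, 0.281, 0.288])]
0.02 578 [(np.float64(-0.12), 138, [0.256, 0.316, 0.323]), (np.float64(-0.08), 21, [0.275, 0.279, 0.284]), (np.float64(-0.04), 100, [0.273, 0.278, 0.282]), (np.float64(0.0), 235, [0.242, 0.29, 0.332]), (np.float64(0.04), 84, [0.274, 0.278, 0.284])]
0.04 457 [(np.float64(-0.12), 139, [0.257,
[... 1835 characters left out ...]
loat64(-0.04), 108, [0.262, 0.266, 0.269]), (np.float64(0.0), 119, [0.263, 0.266, 0.272]), (np.float64(0.04), 70, [0.263, 0.265, 0.268])]
0.06 58 [(np.float64(0.0), 58, [0.263, 0.266, 0.271])]
0.08 57 [(np.float64(0.0), 56, [0.262, 0.266, 0.27])]
0.1 423 [(np.float64(-0.08), 17, [0.264, 0.267, 0.273]), (np.float64(-0.04), 137, [0.261, 0.276, 0.342]), (np.float64(0.0), 221, [0.264, 0.277, 0.339]), (np.float64(0.04), 48, [0.262, 0.267, 0.271])]
0.12 583 [(np.float64(-0.08), 14, [0.26, 0.266, 0.27]), (np.float64(-0.04), 156, [0.259, 0.276, 0.337]), (np.float64(0.0), 362, [0.253, 0.276, 0.334]), (np.float64(0.04), 51, [0.261, 0.266, 0.268])]
0.14 51 [(np.float64(0.0), 51, [0.262, 0.266, 0.269])]
```

View pics/crop.png

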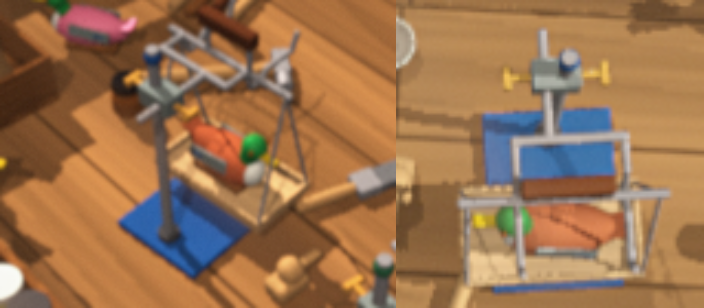

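The crop confirms it: dark handle over the tray with the red decoy (green head toward +y) on blue stand; pink duck is elsewhere. Depth suggests the green fork is about 12 mm low. Measure handle pose and fork x.

```bash
cat > m2.py <<'E'
import io,contextlib
with contextlib.redirect_stdout(io.StringIO()): exec(open('m.py').read())
r=cv2.minAreaRect
# handle
m=(P[:,2]>.313)&(P[:,2]<.33)&(P[:,0]>.5)&(P[:,0]<.65)&(P[:,1]>-.3)&(P[:,1]<-.1)
print('handle',m.sum(),P[m].mean(0),r((P[m][:,:2]*1000).astype(np.float32)),np.percentile(P[m][:,:2],[2,98],axis=0))
# bar
m=(P[:,2]>.25)&(P[:,2]<.265)&(P[:,0]>.5)&(P[:,0]<.66)&(P[:,1]>-.34)&(P[:,1]<-.05)
q=P[m]; 
l=cv2.fitLine(q[:,:2].astype(np.float32),cv2.DIST_HUBER,0,.001,.001).ravel();print('bar line',l,'yaw x',np.degrees(np.arctan2(-l[0],l[1])), np.percentile(q[:,1],[1,99]),'mean',q.mean(0))
yaw=np.radians(5.56);x=np.array([np.cos(yaw),np.sin(yaw)]);y=np.array([-x[1],x[0]])
c=np.array([.6336,-.1811]);o=c+x*(.11377/2-.15);print('blue origin',o)
for nm,(o,x,y),z in(('blue',(o,x,y),.278),('green',fr['green'],.266)):
    Q=np.c_[(P[:,:2]-o)@x,(P[:,:2]-o)@y,P[:,2]]
    m=(abs(Q[:,2]-z)<.008)&(abs(abs(Q[:,1])-.025)<.018)&(Q[:,0]>.02)&(Q[:,0]<.08)
    print(nm,'crossbar',m.sum(),np.median(Q[m],0),np.percentile(Q[m][:,0],[5,95]))
    m=(abs(Q[:,2]-z)<.008)&(abs(Q[:,1])<.09)&(Q[:,0]>.035)&(Q[:,0]<.07)
    print('  y extents',np.percentile(Q[m][:,1],[1,99]))
    if nm=='blue':
        m=(Q[:,2]>.313)&(Q[:,2]<.33)&(abs(Q[:,0])<.05)&(abs(Q[:,1])<.08);print('handle in stand',Q[m].mean(0),np.percentile(Q[m],[2,98],axis=0))
    for cam,PP in zip(('scene','top'),allp):
        Q=np.c_[(PP[:,:2]-o)@x,(PP[:,:2]-o)@y,PP[:,2]]
        m=(abs(Q[:,2]-z)<.01)&(abs(abs(Q[:,1])-.025)<.018)&(Q[:,0]>.02)&(Q[:,0]<.08)
        print('   ',cam,m.sum(),np.median(Q[m],0))
s=read_state()
R=Rotation.from_quat(s['orientation']).as_matrix();print(R.round(3))
E
python3 m2.py
```

```text
handle 376 [ 0.53770202 -0.1847712   0.3192791 ] ((586.2780151367188, -178.5235595703125), (125.50487518310547, 94.27051544189453), 7.858560562133789) [[ 0.52376158 -0.22998669]
 [ 0.54997404 -0.14097794]]
bar line [ 0.09213174 -0.99574685  0.5359346  -0.1826922 ] yaw x -174.71375 [-0.28904591 -0.08128937] mean [ 0.53593463 -0.1826922   0.25693046]
blue origin [ 0.54092308 -0.19012173]
blue crossbar 205 [0.05449482 0.01475357 0.27829923] [0.04623234 0.07554489]
  y extents [-0.06203333  0.05759858]
handle in stand [-0.0035852   0.00569436  0.31924944] [[-0.01454232 -0.03930805  0.31368564]
 [ 0.00764343  0.04970268  0.3275454 ]]
    scene 104 [0.05611781 0.01709675 0.27765648]
    top 103 [0.05202134 0.01358474 0.27929547]
green crossbar 261 [0.05338748 0.01695637 0.26596776] [0.04565651 0.0754835 ]
  y extents [-0.05852122  0.058658  ]
    scene 167 [0.05445515 0.01719176 0.26538948]
    top 99 [0.05019106 0.01578997 0.26798553]
[[-0.898  0.439 -0.   ]
 [ 0.439  0.898 -0.001]
 [-0.    -0.001 -1.   ]]
```

>>> {"name": "play_rows", "arguments": {
  "targets": [0, 0, -1, 0, 0, 0, -1, 0, 0, -1, 0, 0, 0, -1, 0, 0, -1, 0, 0, 0, -1, 0, 0, -1, 0, 0, 0, -1, 0, 0, -1, 0, 0, 0, -1]
}}

```text
clock: 0.57
position: [0.2745, 0.5612, 0.3793]
orientation: [0.225, 0.974, -0.0, -0.0]
ft_force: [-0.7, 1.0, -1.0]
finger_gap: 0.0852
finger_force: 0.0
```

>>> {"name": "play_rows", "arguments": {
  "targets": [-0.9, -0.89, -0.4, 0, 0, 0, -1, -0.9, -0.89, -0.4, 0, 0, 0, -1, -0.9, -0.89, -0.4, 0, 0, 0, -1, -0.9, -0.89, -0.4, 0, 0, 0, -1, -0.9, -0.89, -0.4, 0, 0, 0, -1]
}}

```text
clock: 0.98
position: [0.327, 0.4105, 0.4286]
orientation: [0.225, 0.974, -0.0, -0.0]
ft_force: [0.7, 0.3, 0.9]
finger_gap: 0.0854
finger_force: 0.0
```

>>> {"name": "play_rows", "arguments": {
  "targets": [-0.9, -0.89, 0, 0, 0, 0, -1, -0.9, -0.89, 0, 0, 0, 0, -1, -0.9, -0.89, 0, 0, 0, 0, -1, -0.9, -0.89, 0, 0, 0, 0, -1, -0.9, -0.89, 0, 0, 0, 0, -1]
}}

```text
clock: 1.4
position: [0.3791, 0.2611, 0.4282]
orientation: [0.225, 0.974, 0.0, -0.0]
ft_force: [-0.2, -0.8, 0.8]
finger_gap: 0.0853
finger_force: 0.0
```

>>> {"name": "play_rows", "arguments": {
  "targets": [-0.9, -0.89, 0, 0, 0, 0, -1, -0.9, -0.89, 0, 0, 0, 0, -1, -0.9, -0.89, 0, 0, 0, 0, -1, -0.9, -0.89, 0, 0, 0, 0, -1, -0.9, -0.89, 0, 0, 0, 0, -1]
}}

```text
clock: 1.82
position: [0.4312, 0.1117, 0.4282]
orientation: [0.225, 0.974, 0.0, -0.0]
ft_force: [0.5, 0.0, -0.2]
finger_gap: 0.0855
finger_force: 0.0
```

>>> {"name": "play_rows", "arguments": {
  "targets": [-0.9, -0.89, 0, 0, 0, 0, -1, -0.9, -0.89, 0, 0, 0, 0, -1, -0.9, -0.89, 0, 0, 0, 0, -1, -0.9, -0.89, 0, 0, 0, 0, -1, -0.9, -0.89, 0, 0, 0, 0, -1]
}}

```text
clock: 2.23
position: [0.4834, -0.0376, 0.4283]
orientation: [0.225, 0.974, 0.0, 0.0]
ft_force: [0.3, -0.3, 0.4]
finger_gap: 0.0852
finger_force: 0.0
```

>>> {"name": "play_rows", "arguments": {
  "targets": [-0.9, -0.89, 0, 0, 0, 0, -1, -0.9, -0.89, 0, 0, 0, 0, -1, -0.9, -0.89, 0, 0, 0, 0, -1, -0.9, -0.89, 0, 0, 0, 0, -1, -0.9, -0.89, 0, 0, 0, 0, -1]
}}

```text
clock: 2.65
position: [0.5358, -0.1867, 0.4283]
orientation: [0.225, 0.974, 0.0, 0.0]
ft_force: [0.8, 0.3, 0.2]
finger_gap: 0.0853
finger_force: 0.0
```

>>> {"name": "play_rows", "arguments": {
  "targets": [0, 0, 0, 0, 0, 1, -1, 0, 0, 0, 0, 0, 1, -1, 0, 0, 0, 0, 0, 1, -1, 0, 0, 0, 0, 0, 1, -1, 0, 0, 0, 0, 0, 1, -1]
}}

```text
clock: 3.07
position: [0.5355, -0.1853, 0.428]
orientation: [0.393, 0.92, -0.0, -0.0]
ft_force: [-0.3, -0.1, 0.5]
finger_gap: 0.0857
finger_force: 0.0
```

>>> {"name": "play_rows", "arguments": {
  "targets": [0, 0, 0, 0, 0, 1, -1, 0, 0, 0, 0, 0, 1, -1, 0, 0, 0, 0, 0, 1, -1, 0, 0, 0, 0, 0, 1, -1, 0, 0, 0, 0, 0, 1, -1]
}}

```text
clock: 3.48
position: [0.5354, -0.1852, 0.4281]
orientation: [0.546, 0.837, 0.0, -0.0]
ft_force: [1.5, 0.3, 0.0]
finger_gap: 0.0857
finger_force: 0.0
```

>>> {"name": "play_rows", "arguments": {
  "targets": [0, 0, 0, 0, 0, 1, -1, 0, 0, 0, 0, 0, 1, -1, 0, 0, 0, 0, 0, 1, -1, 0, 0, 0, 0, 0, 1, -1, 0, 0, 0, 0, 0, 0.6, -1]
}}

```text
clock: 3.9
position: [0.5354, -0.1852, 0.428]
orientation: [0.674, 0.739, -0.0, -0.0]
ft_force: [0.6, 0.2, 0.2]
finger_gap: 0.0851
finger_force: 0.0
```

```bash
cat > m3.py <<'E'
from h import *
s=read_state();R=Rotation.from_quat(s['orientation']).as_matrix();print(s['position'],R.round(3).tolist(),s['qpos'].round(2))
c=read_camera('wrist');save(c,'w1.png');P=pts(c)
m=(P[...,2]>.312)&(P[...,2]<.33)&(abs(P[...,0]-.537)<.05)&(abs(P[...,1]+.185)<.08)
q=P[m];
if len(q): print(len(q),q.mean(0),cv2.minAreaRect((q[:,:2]*1000).astype(np.float32)))
E
python3 m3.py
```

```text
[ 0.53543285 -0.18523874  0.4280495 ] [[-0.093, 0.996, -0.0], [0.996, 0.093, 0.0], [0.0, -0.0, -1.0]] [-0.44  0.21  0.86  1.33 -0.16  1.67  0.48]
4552 [ 0.53519553 -0.18259318  0.31985425] ((535.3629150390625, -185.76437377929688), (19.879533767700195, 91.40031433105469), 5.906336784362793)
```

View pics/w1.png

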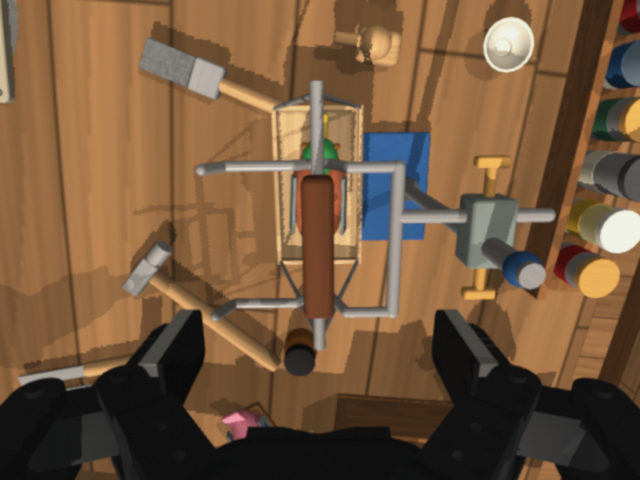

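The picture shows the handle at (318,245) directly under the gripper, aligned. Descend and grip.

>>> {"name": "play_rows", "arguments": {
  "targets": [0, 0, 0.93, 0, 0, -0.1, -1, 0, 0, 0.93, 0, 0, 0, -1, 0, 0, 0.93, 0, 0, 0, -1, 0, 0, 0.93, 0, 0, 0, -1, 0, 0, 0.93, 0, 0, 0, -1]
}}

```text
clock: 4.37
position: [0.5353, -0.1851, 0.3108]
orientation: [0.669, 0.743, 0.0, -0.0]
ft_force: [-0.1, -0.6, 0.9]
finger_gap: 0.0854
finger_force: 0.0
```

>>> {"name": "play_rows", "arguments": {
  "targets": [0, 0, 0, 0, 0, 0, 0.2, 0, 0, 0, 0, 0, 0, 0.5, 0, 0, 0, 0, 0, 0, 1, 0, 0, 0, 0, 0, 0, 1, 0, 0, 0, 0, 0, 0, 1],
  "grip_force": 60
}}

```text
clock: 4.78
position: [0.536, -0.1856, 0.3134]
orientation: [0.669, 0.743, 0.001, 0.001]
ft_force: [-0.5, -0.5, -1.2]
finger_gap: 0.0249
finger_force: 0.0
```

>>> {"name": "play_rows", "arguments": {
  "targets": [0, 0, 0, 0, 0, 0, 1, 0, 0, 0, 0, 0, 0, 1, 0, 0, 0, 0, 0, 0, 1, 0, 0, 0, 0, 0, 0, 1, 0, 0, 0, 0, 0, 0, 1]
}}

```text
clock: 5.2
position: [0.5362, -0.1855, 0.3132]
orientation: [0.67, 0.743, 0.001, 0.001]
ft_force: [0.7, 0.4, 6.7]
finger_gap: 0.0189
finger_force: 59.9
```

>>> {"name": "play_rows", "arguments": {
  "targets": [0, 0, -0.05, 0, 0, 0, 1, 0, 0, -0.1, 0, 0, 0, 1, 0, 0, -0.2, 0, 0, 0, 1, 0, 0, -0.3, 0, 0, 0, 1, 0, 0, -0.3, 0, 0, 0, 1]
}}

```text
clock: 5.62
position: [0.5352, -0.1852, 0.3361]
orientation: [0.67, 0.743, -0.0, -0.0]
ft_force: [0.0, -0.5, -5.6]
finger_gap: 0.0193
finger_force: 58.8
```

>>> {"name": "play_rows", "arguments": {
  "targets": [0, 0, -0.3, 0, 0, 0, 1, 0, 0, -0.3, 0, 0, 0, 1, 0, 0, -0.3, 0, 0, 0, 1, 0, 0, -0.3, 0, 0, 0, 1, 0, 0, -0.25, 0, 0, 0, 1]
}}

```text
clock: 6.03
position: [0.5356, -0.1854, 0.373]
orientation: [0.67, 0.743, 0.0, 0.0]
ft_force: [0.2, -0.6, -5.6]
finger_gap: 0.0191
finger_force: 58.9
```

>>> {"name": "play_rows", "arguments": {
  "targets": [0, 0, -0.15, 0, 0, 0, 1, 0, 0, -0.05, 0, 0, 0, 1, 0, 0, 0, 0, 0, 0, 1, 0, 0, 0, 0, 0, 0, 1, 0, 0, 0, 0, 0, 0, 1]
}}

```text
clock: 6.45
position: [0.5354, -0.1852, 0.3766]
orientation: [0.669, 0.743, -0.0, -0.0]
ft_force: [-0.2, -0.2, -5.8]
finger_gap: 0.0192
finger_force: 58.8
```

```bash
cat > m4.py <<'E'
from h import *
import sys
s=read_state();R=Rotation.from_quat(s['orientation']).as_matrix();print(s['position'],R.round(3).tolist(),s['qpos'].round(2),s['ft_force'].round(1),s['moment'].round(2))
c=read_camera('scene');P=pts(c)
# bar/handle points near expected
p=s['position'];ty=R[:,0]
Q=np.stack([(P-p)@R[:,1],(P-p)@R[:,0],P[...,2]-p[2]],-1)
m=(abs(Q[...,0])<.03)&(abs(Q[...,1])<.12)&(abs(Q[...,2]+.058)<.012)
q=Q[m];l=np.polyfit(q[:,1],q[:,2],1) if len(q)>10 else 0;print('bar pts',len(q),'slope,z',l,'mean x',q[:,0].mean())
save(c,sys.argv[1])
E
python3 m4.py s1.png
```

```text
[ 0.53537629 -0.18524158  0.37661202] [[-0.104, 0.995, -0.001], [0.995, 0.104, 0.0], [0.0, -0.001, -1.0]] [-0.46  0.2   0.85  1.44 -0.15  1.56  0.49] [-0.2 -0.2 -5.8] [-0.03 -0.03 -0.01]
bar pts 254 slope,z [-7.40745744e-06 -5.78907528e-02] mean x 0.003729806958298035
```

>>> {"name": "play_rows", "arguments": {
  "targets": [0, -0.15, 0, 0, 0, 0, 1, 0, -0.3, 0, 0, 0, 0, 1, 0, -0.45, 0, 0, 0, 0, 1, 0, -0.6, 0, 0, 0, 0, 1, 0, -0.6, 0, 0, 0, 0, 1],
  "grip_force": 100
}}

```text
clock: 6.92
position: [0.4821, -0.1911, 0.3767]
orientation: [0.67, 0.743, -0.0, -0.0]
ft_force: [-0.1, 0.0, -6.3]
finger_gap: 0.0188
finger_force: 99.6
```

>>> {"name": "play_rows", "arguments": {
  "targets": [0, -0.6, 0, 0, 0, 0, 1, 0, -0.6, 0, 0, 0, 0, 1, 0, -0.6, 0, 0, 0, 0, 1, 0, -0.5, 0, 0, 0, 0, 1, 0, -0.4, 0, 0, 0, 0, 1]
}}

```text
clock: 7.33
position: [0.4144, -0.1985, 0.3769]
orientation: [0.67, 0.742, 0.001, -0.0]
ft_force: [1.0, 0.2, -5.5]
finger_gap: 0.0186
finger_force: 99.6
```

>>> {"name": "play_rows", "arguments": {
  "targets": [0, -0.2, 0, 0, 0, 0, 1, 0, 0, 0, 0, 0, 0, 1, 0, 0, 0, 0, 0, 0, 1, 0, 0, 0, 0, 0, 0, 1, 0, 0, 0, 0, 0, 0, 1]
}}

```text
clock: 7.75
position: [0.4116, -0.1981, 0.3769]
orientation: [0.669, 0.743, -0.0, -0.0]
ft_force: [-0.3, -0.3, -6.3]
finger_gap: 0.0184
finger_force: 99.6
```

```bash
python3 m4.py s2.png
```

```text
[ 0.41160344 -0.19805068  0.37689125] [[-0.104, 0.995, -0.0], [0.995, 0.104, -0.0], [-0.0, -0.0, -1.0]] [-0.53 -0.18  0.77  1.7   0.13  1.57  0.34] [-0.3 -0.3 -6.3] [0.03 0.02 0.03]
bar pts 238 slope,z [-0.01040654 -0.05794467] mean x 0.003754690550038619
```

>>> {"name": "play_rows", "arguments": {
  "targets": [0.15, 0, 0, 0, 0, 0, 1, 0.3, 0, 0, 0, 0, 0, 1, 0.45, 0, 0, 0, 0, 0, 1, 0.6, 0, 0, 0, 0, 0, 1, 0.75, 0, 0, 0, 0, 0, 1]
}}

```text
clock: 8.22
position: [0.4052, -0.1418, 0.377]
orientation: [0.67, 0.742, -0.0, 0.0]
ft_force: [0.2, 0.5, -6.0]
finger_gap: 0.0185
finger_force: 99.6
```

>>> {"name": "play_rows", "arguments": {
  "targets": [0.9, 0.1, 0, 0, 0, 0, 1, 0.9, 0.16, 0, 0, 0, 0, 1, 0.9, 0.16, 0, 0, 0, 0, 1, 0.9, 0.16, 0, 0, 0, 0, 1, 0.9, 0.16, 0, 0, 0, 0, 1]
}}

```text
clock: 8.63
position: [0.4118, -0.0266, 0.377]
orientation: [0.669, 0.743, -0.0, -0.0]
ft_force: [1.0, -0.1, -5.1]
finger_gap: 0.0185
finger_force: 99.6
```

>>> {"name": "play_rows", "arguments": {
  "targets": [0.9, 0.16, 0, 0, 0, 0, 1, 0.9, 0.16, 0, 0, 0, 0, 1, 0.9, 0.16, 0, 0, 0, 0, 1, 0.9, 0.16, 0, 0, 0, 0, 1, 0.9, 0.16, 0, 0, 0, 0, 1]
}}

```text
clock: 9.05
position: [0.4199, 0.0873, 0.3769]
orientation: [0.669, 0.743, -0.0, -0.0]
ft_force: [1.3, 0.6, -5.5]
finger_gap: 0.0183
finger_force: 99.6
```

>>> {"name": "play_rows", "arguments": {
  "targets": [0.9, 0.16, 0, 0, 0, 0, 1, 0.9, 0.16, 0, 0, 0, 0, 1, 0.9, 0.16, 0, 0, 0, 0, 1, 0.9, 0.16, 0, 0, 0, 0, 1, 0.9, 0.16, 0, 0, 0, 0, 1]
}}

```text
clock: 9.47
position: [0.4279, 0.2014, 0.3767]
orientation: [0.669, 0.743, -0.0, -0.0]
ft_force: [1.2, -0.9, -5.3]
finger_gap: 0.018
finger_force: 99.6
```

>>> {"name": "play_rows", "arguments": {
  "targets": [0.75, 0, 0, 0, 0, 0, 1, 0.6, 0, 0, 0, 0, 0, 1, 0.45, 0, 0, 0, 0, 0, 1, 0.3, 0, 0, 0, 0, 0, 1, 0.1, 0, 0, 0, 0, 0, 1]
}}

```text
clock: 9.88
position: [0.4225, 0.2552, 0.3769]
orientation: [0.669, 0.743, -0.0, -0.0]
ft_force: [-0.2, 1.0, -4.9]
finger_gap: 0.0184
finger_force: 99.6
```

>>> {"name": "play_rows", "arguments": {
  "targets": [0, 0, 0, 0, 0, 0.3, 1, 0, 0, 0, 0, 0, 0.8, 1, 0, 0, 0, 0, 0, 1, 1, 0, 0, 0, 0, 0, 1, 1, 0, 0, 0, 0, 0, 0.4, 1]
}}

```text
clock: 10.3
position: [0.4233, 0.2528, 0.3773]
orientation: [0.757, 0.653, 0.0, 0.0]
ft_force: [0.1, -0.8, -6.3]
finger_gap: 0.0187
finger_force: 99.6
```

```bash
cat > m5.py <<'E'
from h import *
import pickle
o,x,y=pickle.load(open('fr.pkl','rb'))['green']
def inst(p): return np.r_[(p[:2]-o)@x,(p[:2]-o)@y,p[2]]
if __name__=='__main__':
    s=read_state();R=Rotation.from_quat(s['orientation']).as_matrix()
    print('tool in stand',inst(s['position']).round(4),'yaw of tool y',np.degrees(np.arctan2(R[1,1],R[0,1])),'stand',np.degrees(np.arctan2(x[1],x[0])),s['ft_force'].round(1),s['qpos'].round(2))
E
python3 m5.py; python3 m4.py s3.png
```

```text
tool in stand [-0.1495 -0.001   0.3773] yaw of tool y -8.466610241158456 stand -8.05268096923829 [ 0.1 -0.8 -6.3] [-0.84 -0.01  0.2   1.6   0.    1.55 -0.78]
[0.42331911 0.25283882 0.37729683] [[0.147, 0.989, 0.0], [0.989, -0.147, -0.0], [0.0, 0.0, -1.0]] [-0.84 -0.01  0.2   1.6   0.    1.55 -0.78] [ 0.1 -0.8 -6.3] [-0.04  0.03 -0.  ]
bar pts 380 slope,z [-0.00290211 -0.05797501] mean x 0.004335773903510903
```

View pics/s3.png

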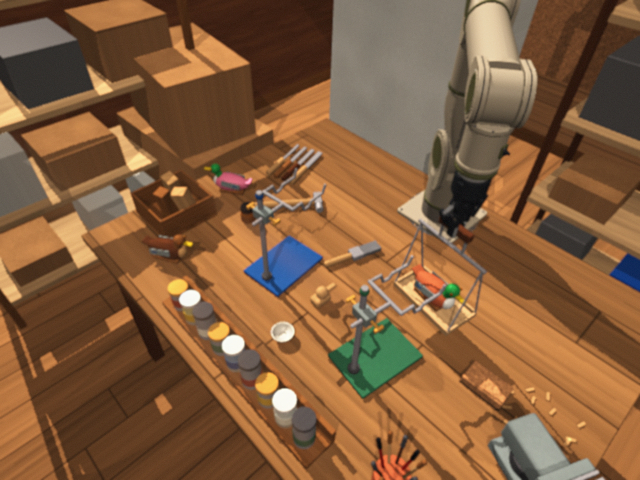

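The picture shows the carrier level at (440,285), just in front of the green fork. Blue stand is now unobstructed, so I compare both forks.

```bash
cat > m6.py <<'E'
from h import *
from m5 import o as og,x as xg
import pickle
cs=[read_camera(n) for n in('scene','top')]
def frame(P,I,lo,hi,b):
    H=cv2.cvtColor(I[None],cv2.COLOR_RGB2HSV)
    m=(cv2.inRange(H,lo,hi)[0]>0)&(P[:,0]>b[0])&(P[:,0]<b[1])&(P[:,1]>b[2])&(P[:,1]<b[3])&(P[:,2]>.007)&(P[:,2]<.017)
    r=cv2.minAreaRect((P[m][:,:2]*1000).astype(np.float32));(c,(w,h),a)=r
    th=np.radians(a if w>h else a+90);x=np.array([np.cos(th),np.sin(th)]);x*=np.sign(x[0]);print(r)
    return np.array(c)/1000-x*.045,x
for c,n in zip(cs,('scene','top')):
    k=c['depth']>0;P=pts(c)[k];I=c['img'][k]
    for nm,f,z in(('blue',frame(P,I,(100,100,40),(130,255,255),(.45,.78,-.35,0)),.278),('green',(og,xg),.266)):
        o,x=f;y=np.array([-x[1],x[0]]);Q=np.c_[(P[:,:2]-o)@x,(P[:,:2]-o)@y,P[:,2]]
        m=(abs(Q[:,2]-z)<.01)&(abs(abs(Q[:,1])-.025)<.018)&(Q[:,0]>.035)&(Q[:,0]<.07)
        m2=(abs(abs(Q[:,1])-.055)<.012)&(Q[:,0]>-.075)&(Q[:,0]<-.03)&(Q[:,2]>.2)&(Q[:,2]<.29)
        m3=(abs(abs(Q[:,1])-.055)<.012)&(abs(Q[:,0])<.05)&(Q[:,2]>.2)&(Q[:,2]<.29)
        print(n,nm,o.round(4),np.degrees(np.arctan2(x[1],x[0])).round(2),'cross',np.median(Q[m],0).round(4),'landing z',np.median(Q[m2][:,2]).round(4), 'low x', np.median(Q[m3][Q[m3][:,2]<np.percentile(Q[m3][:,2],10)],0).round(4))
E
python3 m6.py
```

```text
((585.9586181640625, -186.01730346679688), (211.30279541015625, 148.748779296875), 6.051485538482666)
scene blue [ 0.5412 -0.1908] 6.05 cross [0.0551 0.014  0.2775] landing z 0.2584 low x [-0.0054 -0.0513  0.2444]
scene green [0.5715 0.2329] -8.05 cross [0.0539 0.0133 0.2655] landing z 0.247 low x [-0.0049 -0.05    0.2328]
((583.1122436523438, -189.06411743164062), (207.5565185546875, 146.14996337890625), 6.033296585083008)
top blue [ 0.5384 -0.1938] 6.03 cross [0.0544 0.014  0.2797] landing z 0.2619 low x [-1.000e-04 -5.300e-02  2.468e-01]
top green [0.5715 0.2329] -8.05 cross [0.0495 0.0151 0.2671] landing z 0.2486 low x [-0.0064 -0.0003  0.2346]
```

>>> {"name": "play_rows", "arguments": {
  "targets": [0, 0.15, 0, 0, 0, -0.1, 1, 0, 0.3, 0, 0, 0, 0, 1, 0, 0.45, 0, 0, 0, 0, 1, 0, 0.6, 0, 0, 0, 0, 1, 0, 0.6, 0, 0, 0, 0, 1]
}}

```text
clock: 10.87
position: [0.4765, 0.2467, 0.3771]
orientation: [0.753, 0.658, 0.0, 0.0]
ft_force: [0.3, 0.4, -6.6]
finger_gap: 0.0186
finger_force: 99.6
```

>>> {"name": "play_rows", "arguments": {
  "targets": [0, 0.6, 0, 0, 0, 0, 1, 0, 0.6, 0, 0, 0, 0, 1, 0, 0.6, 0, 0, 0, 0, 1, 0, 0.6, 0, 0, 0, 0, 1, 0, 0.54, 0, 0, 0, 0, 1]
}}

```text
clock: 11.28
position: [0.5497, 0.2365, 0.3766]
orientation: [0.753, 0.658, -0.0, 0.0]
ft_force: [0.9, 0.0, -6.6]
finger_gap: 0.0184
finger_force: 99.6
```

>>> {"name": "play_rows", "arguments": {
  "targets": [0, 0.4, 0, 0, 0, 0, 1, 0, 0.2, 0, 0, 0, 0, 1, 0, 0.1, 0, 0, 0, 0, 1, 0, 0, 0, 0, 0, 0, 1, 0, 0, 0, 0, 0, 0, 1]
}}

```text
clock: 11.7
position: [0.5648, 0.2352, 0.3771]
orientation: [0.753, 0.658, -0.0, -0.0]
ft_force: [-0.1, 0.4, -5.9]
finger_gap: 0.0182
finger_force: 99.6
```

>>> {"name": "play_rows", "arguments": {
  "targets": [0, 0, 0.15, 0, 0, 0, 1, 0, 0, 0.3, 0, 0, 0, 1, 0, 0, 0.4, 0, 0, 0, 1, 0, 0, 0.4, 0, 0, 0, 1, 0, 0, 0.3, 0, 0, 0, 1]
}}

```text
clock: 12.12
position: [0.5646, 0.2349, 0.3364]
orientation: [0.753, 0.658, -0.001, -0.0]
ft_force: [0.4, -0.5, -5.7]
finger_gap: 0.0187
finger_force: 99.5
```

```bash
python3 m5.py; python3 m4.py s4.png
python3 - <<'E'
import cv2
im=cv2.imread('pics/s4.png')[200:400,300:500];cv2.imwrite('pics/s4c.png',cv2.resize(im,None,fx=3,fy=3))
E
```

```text
tool in stand [-0.0071  0.001   0.3364] yaw of tool y -7.64327610600168 stand -8.05268096923829 [ 0.4 -0.5 -5.7] [-0.71  0.28  0.3   1.38 -0.08  1.5  -0.54]
[0.56455624 0.23494754 0.33638088] [[0.133, 0.991, -0.002], [0.991, -0.133, -0.001], [-0.001, -0.001, -1.0]] [-0.71  0.28  0.3   1.38 -0.08  1.5  -0.54] [ 0.4 -0.5 -5.7] [-0.09  0.03  0.03]
bar pts 392 slope,z [ 0.00014567 -0.05775409] mean x 0.0040276524414489265
```

View pics/s4c.png

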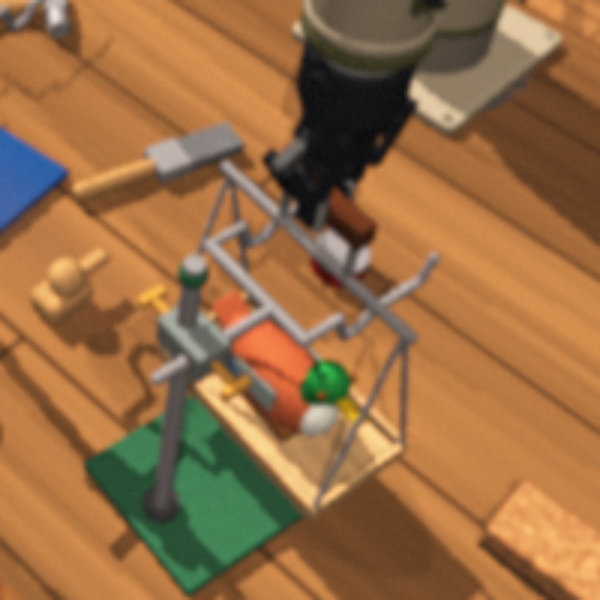

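The crop shows the bar directly over the saddles, with the tray clear. Lower and feel.

>>> {"name": "play_rows", "arguments": {
  "targets": [0, 0.1, 0.25, 0, 0, 0, 1, 0, 0, 0.3, 0, 0, 0, 1, 0, 0, 0.25, 0, 0, 0, 1, 0, 0, 0.15, 0, 0, 0, 1, 0, 0, 0.05, 0, 0, 0, 1]
}}

```text
clock: 12.58
position: [0.5674, 0.2346, 0.3124]
orientation: [0.753, 0.658, -0.001, -0.0]
ft_force: [-0.7, -0.6, -6.3]
finger_gap: 0.0185
finger_force: 99.6
```

>>> {"name": "play_rows", "arguments": {
  "targets": [0, 0, 0.05, 0, 0, 0, 1, 0, 0, 0.05, 0, 0, 0, 1, 0, 0, 0.04, 0, 0, 0, 1, 0, 0, 0, 0, 0, 0, 1, 0, 0, 0, 0, 0, 0, 1]
}}

```text
clock: 13.0
position: [0.5677, 0.2347, 0.31]
orientation: [0.753, 0.658, 0.0, 0.0]
ft_force: [0.9, 0.0, -6.8]
finger_gap: 0.0184
finger_force: 99.6
```

>>> {"name": "play_rows", "arguments": {
  "targets": [0, 0, 0.05, 0, 0, 0, 1, 0, 0, 0.05, 0, 0, 0, 1, 0, 0, 0.05, 0, 0, 0, 1, 0, 0, 0, 0, 0, 0, 1, 0, 0, 0, 0, 0, 0, 1]
}}

```text
clock: 13.42
position: [0.5676, 0.2346, 0.3059]
orientation: [0.753, 0.658, -0.0, -0.0]
ft_force: [0.1, -0.7, -5.4]
finger_gap: 0.0186
finger_force: 99.7
```

>>> {"name": "play_rows", "arguments": {
  "targets": [0, 0, 0.04, 0, 0, 0, 1, 0, 0, 0.04, 0, 0, 0, 1, 0, 0, 0, 0, 0, 0, 1, 0, 0, 0, 0, 0, 0, 1, 0, 0, 0, 0, 0, 0, 1]
}}

```text
clock: 13.83
position: [0.5676, 0.2347, 0.3041]
orientation: [0.753, 0.658, 0.0, -0.0]
ft_force: [-0.4, -0.6, -4.6]
finger_gap: 0.0184
finger_force: 99.7
```

>>> {"name": "play_rows", "arguments": {
  "targets": [0, 0, 0.04, 0, 0, 0, 1, 0, 0, 0, 0, 0, 0, 1, 0, 0, 0, 0, 0, 0, 1, 0, 0, 0, 0, 0, 0, 1, 0, 0, 0, 0, 0, 0, 1]
}}

```text
clock: 14.25
position: [0.5676, 0.2347, 0.3031]
orientation: [0.753, 0.658, 0.0, -0.0]
ft_force: [1.0, -0.4, -6.1]
finger_gap: 0.0184
finger_force: 99.7
```

>>> {"name": "play_rows", "arguments": {
  "targets": [0, 0, 0.04, 0, 0, 0, 1, 0, 0, 0, 0, 0, 0, 1, 0, 0, 0, 0, 0, 0, 1, 0, 0, 0, 0, 0, 0, 1, 0, 0, 0, 0, 0, 0, 1]
}}

```text
clock: 14.67
position: [0.5676, 0.2346, 0.3021]
orientation: [0.753, 0.658, 0.0, -0.0]
ft_force: [0.3, -0.5, -5.9]
finger_gap: 0.0185
finger_force: 99.7
```

>>> {"name": "play_rows", "arguments": {
  "targets": [0, 0, 0.04, 0, 0, 0, 1, 0, 0, 0, 0, 0, 0, 1, 0, 0, 0, 0, 0, 0, 1, 0, 0, 0, 0, 0, 0, 1, 0, 0, 0, 0, 0, 0, 1]
}}

```text
clock: 15.08
position: [0.5677, 0.2347, 0.3011]
orientation: [0.753, 0.658, 0.0, 0.0]
ft_force: [1.2, 0.1, -5.5]
finger_gap: 0.0185
finger_force: 99.7
```

>>> {"name": "play_rows", "arguments": {
  "targets": [0, 0, 0.04, 0, 0, 0, 1, 0, 0, 0, 0, 0, 0, 1, 0, 0, 0, 0, 0, 0, 1, 0, 0, 0, 0, 0, 0, 1, 0, 0, 0, 0, 0, 0, 1]
}}

```text
clock: 15.5
position: [0.5677, 0.2347, 0.3007]
orientation: [0.753, 0.658, 0.0, 0.0]
ft_force: [-2.0, -1.0, 4.2]
finger_gap: 0.0184
finger_force: 100.8
```

Contact at TCP z 0.3007, which puts the bar at 0.243, matching the measured saddle height (the landing would be 12 mm higher). Ease off slightly and release.

>>> {"name": "play_rows", "arguments": {
  "targets": [0, 0, -0.01, 0, 0, 0, 1, 0, 0, 0, 0, 0, 0, 1, 0, 0, 0, 0, 0, 0, 1, 0, 0, 0, 0, 0, 0, 1, 0, 0, 0, 0, 0, 0, 1],
  "grip_force": 20
}}

```text
clock: 15.92
position: [0.5678, 0.2347, 0.3007]
orientation: [0.753, 0.658, 0.0, 0.0]
ft_force: [-1.0, -1.2, 5.7]
finger_gap: 0.0185
finger_force: 100.9
```

```bash
python3 m5.py; python3 m4.py s5.png
```

```text
tool in stand [-0.0039  0.0013  0.3007] yaw of tool y -7.658554779242583 stand -8.05268096923829 [-1.  -1.2  5.7] [-0.7   0.29  0.3   1.43 -0.08  1.43 -0.54]
[0.56776119 0.23471647 0.30066934] [[0.133, 0.991, 0.001], [0.991, -0.133, 0.0], [0.001, 0.001, -1.0]] [-0.7   0.29  0.3   1.43 -0.08  1.43 -0.54] [-1.  -1.2  5.7] [-0.11  0.39 -0.01]
bar pts 434 slope,z [-0.00199041 -0.05774473] mean x 0.002023564321840564
```

>>> {"name": "play_rows", "arguments": {
  "targets": [0, 0, -0.01, 0, 0, 0, 1, 0, 0, -0.01, 0, 0, 0, 1, 0, 0, 0, 0, 0, 0, 1, 0, 0, 0, 0, 0, 0, 1, 0, 0, 0, 0, 0, 0, 1],
  "grip_force": 40
}}

```text
clock: 16.38
position: [0.5677, 0.2346, 0.3007]
orientation: [0.753, 0.658, 0.0, 0.0]
ft_force: [0.1, -0.7, 2.3]
finger_gap: 0.0183
finger_force: 100.8
```

>>> {"name": "play_rows", "arguments": {
  "targets": [0, 0, 0, 0, 0, 0, 0.5, 0, 0, 0, 0, 0, 0, 0.4, 0, 0, 0, 0, 0, 0, 0.2, 0, 0, 0, 0, 0, 0, 0, 0, 0, 0, 0, 0, 0, -0.2]
}}

```text
clock: 16.8
position: [0.5676, 0.2346, 0.3007]
orientation: [0.753, 0.658, -0.0, -0.0]
ft_force: [0.8, 0.1, 0.5]
finger_gap: 0.0512
finger_force: 0.0
```

>>> {"name": "play_rows", "arguments": {
  "targets": [0, 0, 0, 0, 0, 0, -0.4, 0, 0, 0, 0, 0, 0, -0.4, 0, 0, 0, 0, 0, 0, -0.4, 0, 0, 0, 0, 0, 0, -0.4, 0, 0, 0, 0, 0, 0, -0.4]
}}

```text
clock: 17.22
position: [0.5676, 0.2347, 0.3008]
orientation: [0.753, 0.658, 0.0, -0.0]
ft_force: [0.7, 0.4, 0.1]
finger_gap: 0.0599
finger_force: 0.0
```

```bash
python3 m5.py; python3 m4.py s6.png;  python3 - <<'E'
import cv2
im=cv2.imread('pics/s6.png')[200:400,300:500];cv2.imwrite('pics/s6c.png',cv2.resize(im,None,fx=3,fy=3))
E
```

```text
tool in stand [-0.0041  0.0012  0.3008] yaw of tool y -7.6572594952718855 stand -8.05268096923829 [0.7 0.4 0.1] [-0.7   0.29  0.3   1.43 -0.08  1.43 -0.54]
[0.56760792 0.23466314 0.300831  ] [[0.133, 0.991, 0.0], [0.991, -0.133, 0.0], [0.0, 0.0, -1.0]] [-0.7   0.29  0.3   1.43 -0.08  1.43 -0.54] [0.7 0.4 0.1] [-0.01 -0.03 -0.01]
bar pts 353 slope,z [-0.00064154 -0.05765621] mean x 0.0023188264435811804
```

View pics/s6c.png

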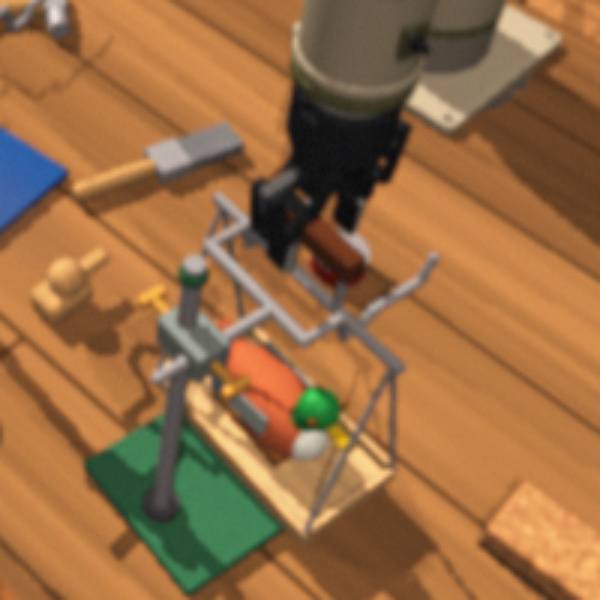

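The crop shows the bar down in the saddles, decoy upright, fingers open. Withdraw upward.

>>> {"name": "play_rows", "arguments": {
  "targets": [0, 0, -0.2, 0, 0, 0, -0.4, 0, 0, -0.4, 0, 0, 0, -0.4, 0, 0, -0.6, 0, 0, 0, -0.4, 0, 0, -0.8, 0, 0, 0, -0.4, 0, 0, -0.8, 0, 0, 0, -0.4]
}}

```text
clock: 17.68
position: [0.5675, 0.2346, 0.3725]
orientation: [0.753, 0.658, 0.0, -0.0]
ft_force: [0.5, 0.1, -0.6]
finger_gap: 0.0598
finger_force: 0.0
```

>>> {"name": "play_rows", "arguments": {
  "targets": [0, 0, -0.8, 0, 0, 0, -0.4, 0, 0, -0.8, 0, 0, 0, -0.4, 0, 0, -0.6, 0, 0, 0, -0.4, 0, 0, -0.3, 0, 0, 0, -0.4, 0, 0, 0, 0, 0, 0, -0.4]
}}

```text
clock: 18.1
position: [0.568, 0.2347, 0.4357]
orientation: [0.753, 0.658, 0.002, 0.0]
ft_force: [0.2, -0.2, 0.0]
finger_gap: 0.06
finger_force: 0.0
```

>>> {"name": "play_rows", "arguments": {
  "targets": [0, 0, 0, 0, 0, 0, -0.4, 0, 0, 0, 0, 0, 0, -0.4, 0, 0, 0, 0, 0, 0, -0.4, 0, 0, 0, 0, 0, 0, -0.4, 0, 0, 0, 0, 0, 0, -0.4]
}}

```text
clock: 18.52
position: [0.5675, 0.2346, 0.4328]
orientation: [0.753, 0.658, -0.0, -0.0]
ft_force: [-0.4, -0.3, -0.4]
finger_gap: 0.0598
finger_force: 0.0
```

Run:
```python
from h import *
from m5 import o,x
y=np.array([-x[1],x[0]])
c=read_camera('wrist');P=pts(c)[c['depth']>0];Q=np.c_[(P[:,:2]-o)@x,(P[:,:2]-o)@y,P[:,2]]
m=(abs(Q[:,0])<.03)&(abs(Q[:,1])<.06)&(Q[:,2]>.295)&(Q[:,2]<.325);q=Q[m]
print(len(q),np.median(q,0),cv2.minAreaRect((q[:,:2]*1000).astype(np.float32)),read_state()['position'])
save(c,'w2.png')
```

```text
3977 [-0.00404806  0.0054002   0.30738537] ((-4.069580078125, 1.3899497985839844), (20.047897338867188, 90.69620513916016), 0.4107089638710022) [0.56752215 0.23462349 0.43293345]
```

View pics/w2.png

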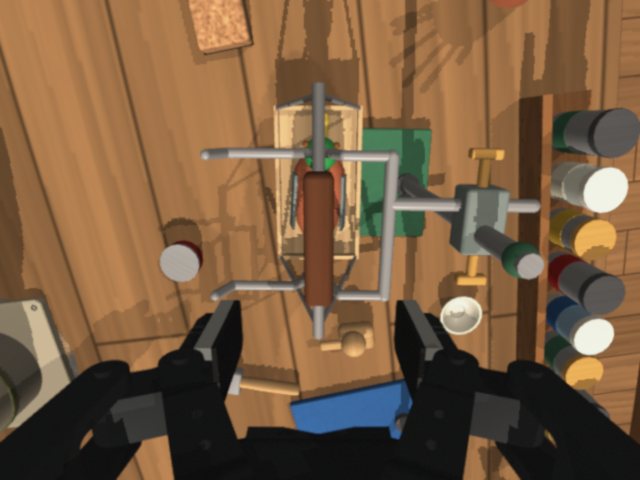

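The carrier hangs straight, with the handle at (318,238). The bar is at x −4 mm, y +1 mm and z ≈ 0.242 in the stand's frame, and the arm is clear.

```bash
python3 -c "
from rig import close_job; print(close_job())"
```

```text
the job is handed in; nothing more can be done
None
```

The carrier is hanging let go in both saddles of the green drying stand, with the decoy upright and the arm clear; I handed the job in after about 18.5 s, and the hand-in gave no verdict.

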